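# Find the hidden pry notch of a control box and prise its cover up

## Task

The screws of the stage light's control box are already out, but its cover still sits tight. Pick up the orange opening tool, drag its blade lightly along the front seam, just under the cover's edge, until it drops well into the hidden pry notch, and stop there for a moment; then prise the cover up at least a finger's width with the blade (20 mm at its front edge), and lay the tool back flat on the blue mat. Use only a light hand on the box (never more than 30 N), touch it with nothing but the tool, and leave the other things on the bench where they are.

Things in the scene. Friction and masses are not known exactly. Their poses are not given: they have to be found in the camera images.
- case: the stage light's control box, dark, fixed: 150 mm deep (x), 260 wide (y), 68 high. Origin: centre of its underside, on the bench; its -x side is the front, facing the robot (turned up to 0.25 rad). Two full-height side housings fill |y| from 63 to 130 mm, fronts at x = -81 mm, 6 mm proud. Between them the front is upright and flat, at x = -75 mm. All rigid; friction about 0.6
- seam (a point): middle of the box's front face, at half height of the rim: box frame x = -75, y = 0, z = 46 mm. That face, |y| under 62 mm, is from below: lower shell (z 0 to 42 mm), rim (42 to 50), cover (50 to 68), all flush. The pry notch is a gap in the rim: 13 mm wide (y), 8 high (z 42 to 50), 11 deep (x). Its middle lies anywhere within |y| = 30 mm, is not reported and cannot be seen from above
- cover (a joint): angle of the box's grey cover about its hinge along y at the back of the box (box frame x = +75, z = 50 mm): 0 = shut, grows as the front edge rises (20 mm = 0.135 rad), up to 1.2. Cover 150 by 122 by 18 mm, 0.25 kg, with a stiff hinge: it takes about 4 to 5 N upwards at the front edge to raise it, and it stays where it is left
- cover_edge (a point): middle of the lower front edge of the cover, right above the rim (50 mm above the bench when shut). Only in the notch does the blade go in under it
- mat: blue repair mat, fixed, 260 mm (x) by 200 mm (y), 3 mm thick; origin at the centre of its underside, on the bench
- opener: the opening tool, about 60 g, lying flat on the mat: straight orange rectangular handle 90 mm long (its x), 18 wide (y), 20 high (z), then a dark collar, then a flat steel blade 45 mm long, 8 wide (y), 3 thick (z), square at its end. Origin: centre of the handle's underside. The blade points along +x (away from the robot, turned up to 0.4 rad), at z = 10 mm
- opener_grip (a point): where to take the opening tool, across its y: in the handle, x = +20 mm, z = 10 mm in its frame, 80 mm behind the blade's end
- opener_tip (a point): the end of the blade of the opening tool, x = +100 mm, z = 10 mm in its frame (blade from 8.5 to 11.5 mm)
- driver: bystander: screwdriver with a green handle, 170 mm long, 26 mm thick, lying on the mat beside the opening tool, about 90 mm from it (which of the two lies on the left varies)
- mouse: bystander: black computer mouse, 112 by 60 by 33 mm
- pliers: bystander: pliers with orange handles, 165 mm long, 11 mm high
- water: bystander: green glass bottle, 66 mm across, 215 mm high
- flux: bystander: small amber bottle with a yellow cap, 48 mm across, 100 mm high
- jar: bystander: white plastic jar, 60 mm across, 75 mm high
- brush: bystander: cleaning block of wood and cork, 45 by 110 by 42 mm
- dish: bystander: shallow steel dish with the cover's screws, 80 mm across, 6 mm high
Mind the look-alikes: they are no part of the job. Of the things that look like the opener, the middle-sized one is meant.

How it is judged:
On the way, in this order (a step that is already met when the one before it is completed fails the run):
1. the blade has dropped at least 4 mm into the notch under the shut cover and stands still there for 0.3 s (x of opener_tip in the frame of case between -0.071 and -0.055 m and z of opener_tip in the frame of case between 0.04 and 0.052 m and y of opener_tip in the frame of case between -0.045 and 0.045 m and linear speed of opener below 0.02 m/s and value of joint cover below 0.03 rad), for 0.3 s.
2. the cover's front edge has been raised 20 mm or more with the blade still under it (value of joint cover above 0.13 rad and x of opener_tip in the frame of case between -0.078 and -0.02 m and z of opener_tip in the frame of case above 0.056 m and y of opener_tip in the frame of case between -0.062 and 0.062 m), for 0.1 s.
At the end, for the whole second after the job is handed in: the cover stands open, its front edge at least 20 mm up (joint over 0.13 rad), and the opening tool lies flat and still on the blue mat, its handle within the mat's outline (value of joint cover above 0.13 rad and linear speed of opener below 0.01 m/s and z of opener_grip in the frame of mat below 0.02 m and z of opener_tip in the frame of mat below 0.025 m and x of opener_grip in the frame of mat between -0.13 and 0.13 m and y of opener_grip in the frame of mat between -0.1 and 0.1 m); the robot touches nothing.
It fails at once if the opening tool presses on the control box with more than 30 N (contact force between opener and case above 30 N).
It fails at once if the robot itself touches the control box (contact force between any of the fingers, the arm and case above 1 N).
It fails at once if a bystander is moved by more than 20 mm (distance of any of driver, mouse, pliers, water, flux, jar, brush, dish from where it was at the start of the episode above 0.02 m).
It also fails if it takes over 72 s, if anything falls off the work surface, if the arm or the gripper's body presses on something with over 40 N, if the wrist force passes 120 N, or if a joint passes its speed limit or range.

## Robot

A 6-joint arm with a two-finger parallel gripper is mounted at the origin on the work surface. World frame = base frame: x ahead of the robot, y to its left, z up, the work surface at z = 0. Lengths are in m, angles in rad, forces in N, time in s.
With the tool pointing down it reaches from about 0.275 to 0.775 m from the base axis. Payload 14.6 kg.
Tool frame: the origin (TCP) lies between the finger pads; the fingertips stand 25 mm ahead of it and the grasp point (between the pads) lies 6 mm ahead of it; z points along the fingers, y is the line along which they close (so a half turn about z gives the same grasp; the last joint's range is limited). The gripper opens to 85 mm and grips with 20 to 120 N. Pads are 22 mm wide; open, the fingers measure 114 mm over their backs; the gripper's body (76 mm by 85 mm) begins 54 mm behind the grasp point. The pads swing forward as they close: fully open they stand 13 mm farther back than shut.
Start: joints at [-1.4, 0.263, -0.048, 1.259, 0, 1.415], TCP at [0.168, -0.497, 0.256] pointing down, gripper open.
Joint ranges: [-2.65, 2.65], [-0.89, 1.7], [-1.18, 1.37], [-2.13, 2.11], [-1.35, 1.29], [-3.14, 3.14]. Speed limits (rad/s): [1.89, 1.89, 2.57, 2.79, 3.14, 3.14].

## Interface

Orientations are given as a unit quaternion [x, y, z, w].
In Python, from station import get_obs, optics, bot gives the robot as it stands. The module is installed in compiled form; this text tells all that it offers.
- The arm moves only by the shell command python3 -m pendant 'ROWS' [FORCE]. ROWS is JSON, a list of rows, each a list of 7 numbers: the turn, a rotation vector about the tool's x, y, z in units of 8 degrees (1.0 is 8 degrees), then the shift along the tool's x, y, z in units of 50 mm (1.0 is 50 mm), then the finger opening in mm, from 0 to 85.4. A call has 1 to 12 rows; each row shifts and turns the commanded pose from where the row before left it, along the tool's axes as they then stand; what a row does not reach is not made up. A row lasts 1/10 s, in which the tool goes at most 50 mm and 8.59 degrees, less where a joint would pass 70% of its speed; a pose out of reach is approached as far as the arm can. A call is refused whole if a number of a shift passes 1 or a number of a turn 1, either way. A call with a gripper value outside its range is refused whole. The fingers move at their own pace and stop on an object; FORCE is the grip in N (left out, the last holds). Time passes only in rows, so rows that do not move let the fingers close. It gives the time, the measured TCP pose, the force, the opening and the grip force at its end, in the units of the state.
- get_obs(): the state, without advancing time (a new reading comes with each control period).
- optics.read_camera(name): name is "side" or "top"; returns a dict with "img" (400x640x3 uint8, red, green, blue), "range_z" (400x640 float32, m along the optical axis (not along the pixel's ray), 0 where there is no reading), "fx", "fy", "cx", "cy" (pixels), "cam_to_world" (4x4, takes a point from camera to world coordinates). Camera axes: x right, y down, z forward; pixel columns grow to the right and rows downward; lengths in m; the calibration is good to about 2 mm. A picture is of the moment at which its call begins.
- bot.close_job(): hands the job in; it is judged then, once.
Trained networks look in the newest picture that a camera, given by its name, has taken for a name from the list of things; names that differ only in an ending like _2 or _b are one class to them, and where a whole thing is asked for, a point or a joint stands for the part that bears it (a point fixed in the world has none). Each returns a list of dicts, best first, with "score" (0 to 1); they miss things now and then, are a little off and sometimes report something else, mostly with a low value. They report only what shows in the picture. A call takes as long as a camera call. They do not tell look-alikes from the thing itself.
- optics.find_in(camera, target): "position" ([x, y, z] in m, in the coordinates of the camera as it stood for that picture, good to about 4 mm: the middle of the surface that is visible of it).
- optics.masks_of(camera, target): "pixels" (400x640 bool, what is visible of it).
The state is a dict: "time": time; "qpos": joint angles; "joint_velocities": joint speeds; "tau": joint torques, N m; "tool_pos": TCP position; "orientation": TCP orientation; "contact_force": force on the tool from outside, world axes, zero at the start; "torque": the same for the moment, N m; "grip_width": finger opening in m; "finger_force": force on a finger pad.
Only numpy, scipy, OpenCV 4.12 (cv2) and the standard library are available. Lean on these libraries where they do the work, as an engineer would, in place of code of your own. Each camera call takes 0.05 s, during which the arm holds its last target. There are 200 camera calls.

## Working session

There is one attempt and no reset: what is moved stays moved. The work goes in short steps, Python scripts to look and compute and a shell command to move; the robot and the scene stay as the last step left them, time stands still between calls to the robot, and variables do not carry over. Pictures are saved under pics/ and viewed, at most 10 in all, crops included, and the job is handed in when it is done.

```bash
mkdir -p pics
cat > h.py <<'E'
import numpy as np, cv2
from station import get_obs, optics, bot
def cam(n):
    c=optics.read_camera(n); c['T']=np.array(c['cam_to_world']); return c
def cloud(c):
    z=c['range_z']; v,u=np.indices(z.shape)
    P=np.stack([(u-c['cx'])/c['fx']*z,(v-c['cy'])/c['fy']*z,z],-1)
    W=P@c['T'][:3,:3].T+c['T'][:3,3]; W[z==0]=np.nan; return W
def w(c,p): return c['T'][:3,:3]@np.array(p)+c['T'][:3,3]
E
python3 - <<'E'
from h import *
o=get_obs(); print(o['time'],o['tool_pos'],o['orientation'],o['grip_width'])
for n in ['top','side']:
    c=cam(n); cv2.imwrite(f'pics/{n}0.png',c['img'][:,:,::-1]); print(n,c['fx'],c['T'].round(3).tolist())
    for t in ['opener','case','mat','driver','cover','water','flux','jar','brush','dish','mouse','pliers']:
        for d in optics.find_in(n,t)[:4]: print(t,round(d['score'],2),w(c,d['position']).round(3))
E
```

```text
0.0 [ 0.1680021  -0.49711767  0.25580889] [ 9.86758310e-01  1.62196579e-01  8.58112355e-06 -5.54384728e-04] 0.08545838628428924
top 473.3911337042438 [[0.009, -0.989, 0.144, 0.297], [-1.0, -0.009, -0.0, -0.034], [0.002, -0.144, -0.99, 1.456], [0.0, 0.0, 0.0, 1.0]]
opener 0.74 [0.21  0.35  0.025]
opener 0.73 [0.455 0.332 0.023]
opener 0.54 [ 0.376  0.054 -0.   ]
case 0.82 [ 0.611 -0.103  0.069]
mat 0.57 [0.489 0.293 0.005]
mat 0.44 [ 0.6   -0.105  0.065]
driver 0.66 [0.445 0.245 0.028]
driver 0.6 [0.692 0.295 0.139]
cover 0.66 [ 0.61  -0.103  0.067]
water 0.68 [0.693 0.294 0.138]
flux 0.72 [0.764 0.153 0.066]
flux 0.18 [ 0.355 -0.373  0.032]
jar 0.67 [0.796 0.049 0.072]
brush 0.7 [ 0.777 -0.177  0.042]
brush 0.66 [0.455 0.335 0.022]
dish 0.89 [0.374 0.054 0.002]
mouse 0.75 [ 0.355 -0.373  0.034]
pliers 0.76 [ 0.565 -0.455  0.008]
side 476.32293215865303 [[0.864, -0.388, 0.322, 0.04], [-0.504, -0.657, 0.56, -0.858], [-0.005, -0.646, -0.763, 1.198], [0.0, 0.0, 0.0, 1.0]]
opener 0.67 [0.481 0.326 0.017]
case 0.98 [ 0.602 -0.132  0.067]
mat 0.67 [0.544 0.292 0.003]
water 0.96 [0.696 0.284 0.11 ]
flux 0.88 [0.768 0.146 0.058]
jar 0.96 [0.795 0.037 0.052]
brush 0.81 [ 0.773 -0.19   0.036]
dish 0.65 [ 0.772 -0.19   0.04 ]
mouse 0.75 [0.765 0.146 0.054]
mouse 0.66 [ 0.356 -0.379  0.034]
pliers 0.79 [ 0.564 -0.462  0.009]
```

View pics/top0.png

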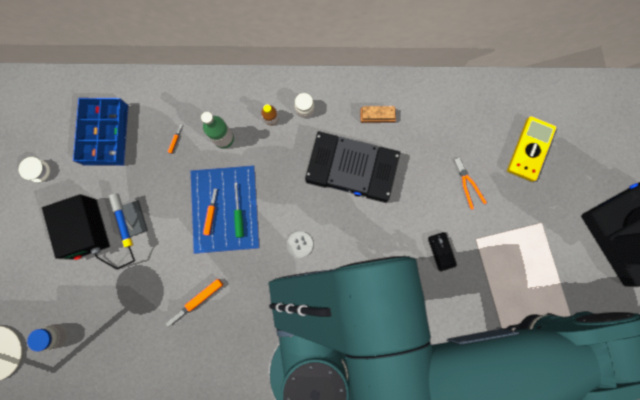

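```bash
cat > m.py <<'E'
from h import *
c=cam('top'); W=cloud(c)
hsv=cv2.cvtColor(c['img'],cv2.COLOR_RGB2HSV)
# orange blobs
m=cv2.inRange(hsv,(3,120,90),(22,255,255)); n,l,s,ce=cv2.connectedComponentsWithStats(m)
for i in range(1,n):
    if s[i,4]>40:
        P=W[l==i]; P=P[np.isfinite(P[:,0])]; r=cv2.minAreaRect(P[:,:2].astype(np.float32)*1000)
        print('orange',s[i],np.round(r[0],1),np.round(r[1],1),round(r[2],1),np.median(P[:,2]).round(4))
# box top
for nm,lo,hi,reg in [('boxtop',.058,.08,(.45,.76,-.3,.08))]:
    k=(W[...,2]>lo)&(W[...,2]<hi)&(W[...,0]>reg[0])&(W[...,0]<reg[1])&(W[...,1]>reg[2])&(W[...,1]<reg[3])
    P=W[k]; r=cv2.minAreaRect(P[:,:2].astype(np.float32)*1000); print(nm,r,np.median(P[:,2]))
m=cv2.inRange(hsv,(95,100,40),(130,255,255)); P=W[m>0]; P=P[np.isfinite(P[:,0])&(P[:,1]>.1)]
r=cv2.minAreaRect(P[:,:2].astype(np.float32)*1000); print('mat',r,np.median(P[:,2]))
E
python3 m.py
```

```text
orange [262 106  14  14 111] [770.3 155.3] [34.6 40.9] 13.3 0.0704
orange [361 107  35  15 509] [ 782.1 -182.8] [108.4  44.6] 88.2 0.0396
orange [168 134  11  19  98] [689.7 463. ] [21.4 63.5] 71.5 0.0124
orange [462 175  25  35 270] [ 546.7 -477. ] [106.9  54.4] 18.4 0.0083
orange [204 205  11  30 189] [448.  337.7] [25.3 90.2] 80.5 0.022
orange [185 279  38  33 407] [222.9 342.7] [ 30.3 130.4] 39.6 0.0266
boxtop ((611.2859497070312, -101.07113647460938), (259.9666442871094, 157.7645263671875), 76.0580825805664) 0.0674312781358295
mat ((402.5368347167969, 495.42437744140625), (625.30078125, 781.7188110351562), 80.7459716796875) 0.004779519643602792
```

The middle-sized opener is the one on the mat, at pixel (210,211). The larger one is at (197,300), the small one at (175,140), and the box is at (353,165). Next I'll refine the measurements and look at the front face from the side.

```bash
cat > m2.py <<'E'
from h import *
from scipy.optimize import minimize
c=cam('top'); W=cloud(c); hsv=cv2.cvtColor(c['img'],cv2.COLOR_RGB2HSV)
def rect(k,nm):
    P=W[k]; P=P[np.isfinite(P[:,0])]; r=cv2.minAreaRect(P[:,:2].astype(np.float32)*1000)
    q=P[:,:2]-P[:,:2].mean(0); ev,V=np.linalg.eigh(q.T@q); a=np.degrees(np.arctan2(V[1,1],V[0,1]))
    print(nm,len(P),np.round(r[0],1),np.round(r[1],1),round(r[2],2),'mean',P.mean(0).round(4),'pca',round(a,2))
m=cv2.inRange(hsv,(3,120,90),(22,255,255))>0
box=np.zeros(m.shape,bool); box[195:245,190:225]=1
rect(m&box&(W[...,2]>.019),'handle top'); rect(m&box,'handle')
b2=np.zeros(m.shape,bool); b2[180:207,205:225]=1
rect(b2&(W[...,2]>.010)&(W[...,2]<.03),'blade+')
reg=(W[...,0]>.45)&(W[...,0]<.76)&(W[...,1]>-.3)&(W[...,1]<.08)
rect(reg&(W[...,2]>.060)&(W[...,2]<.08),'box')
mb=cv2.inRange(hsv,(95,100,40),(130,255,255))>0; b3=np.zeros(m.shape,bool); b3[155:265,180:270]=1
rect(mb&b3&(W[...,2]<.012),'mat')
s=cam('side'); cr=s['img'][:,:,::-1]
# project box
T=np.linalg.inv(s['T'])
def pr(p): q=T[:3,:3]@p+T[:3,3]; return np.array([q[0]/q[2]*s['fx']+s['cx'],q[1]/q[2]*s['fy']+s['cy']])
yw=np.radians(-14); R=np.array([[np.cos(yw),-np.sin(yw),0],[np.sin(yw),np.cos(yw),0],[0,0,1]]); o=np.array([.6142,-.1018,0])
for y in (-.062,-.03,0,.03,.062): print(y,pr(R@[-.075,y,.046]+o).round(1),pr(R@[-.075,y,.068]+o).round(1))
u,v=pr(R@[-.075,0,.046]+o).astype(int)
cv2.imwrite('pics/sidecrop.png',cv2.resize(cr[v-40:v+40,u-60:u+60],None,fx=6,fy=6,interpolation=cv2.INTER_CUBIC)); print(u-60,v-40)
E
python3 m2.py
```

```text
handle top 144 [446.3 334.4] [18.1 87.9] 82.25 mean [0.4465 0.3348 0.0233] pca 172.11
handle 187 [448.1 337.9] [25.  90.6] 82.96 mean [0.4467 0.3344 0.0214] pca 172.24
blade+ 60 [525.4 320.3] [68.1 48.5] 16.21 mean [0.5148 0.3253 0.0158] pca 175.52
box 4192 [ 611.2 -101.1] [260.1 157.6] 76.1 mean [ 0.6112 -0.1015  0.0675] pca 76.15
mat 4669 [484.6 294.3] [259.4 202.6] 4.83 mean [0.4857 0.2937 0.0024] pca -174.97
-0.062 [353.  220.4] [353.2 216. ]
-0.03 [349.7 212.3] [349.9 207.9]
0 [346.8 205. ] [346.9 200.5]
0.03 [343.9 197.8] [344.  193.3]
0.062 [340.9 190.4] [341.  185.8]
286 164
```

View pics/sidecrop.png

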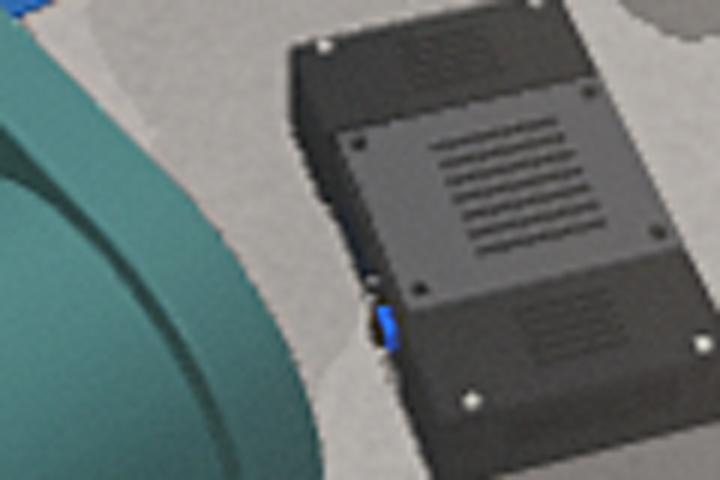

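The side view shows the front face too edge-on to make out the notch. A blue knob sits on the front of the -y housing, at crop pixel (385,325). Measurements so far:
- Opener grip is at about (0.466, 0.332), with yaw -7.8°.
- Box origin is at about (0.614, -0.102), with yaw -14°.

To stay within joint 6's range I'll use the half-turned grasp, with tool x at 172°.

```bash
python3 -m pendant '[[0,0,-1,0,0,0,85],[0,0,-1,0,0,0,85],[0,0,-1,0,0,0,85],[0,0,-1,0,0,0,85],[0,0,-1,0,0,0,85],[0,0,-1,0,0,0,85],[0,0,-1,0,0,0,85],[0,0,-1,0,0,0,85],[0,0,-1,0,0,0,85],[0,0,-1,0,0,0,85]]' 80
python3 -m pendant '[[0,0,-1,0,0,0,85],[0,0,-1,0,0,0,85],[0,0,-1,0,0,0,85],[0,0,-1,0,0,0,85],[0,0,-1,0,0,0,85],[0,0,-1,0,0,0,85],[0,0,-1,0,0,0,85],[0,0,-1,0,0,0,85],[0,0,-1,0,0,0,85],[0,0,-0.2,0,0,0,85]]'
python3 -m pendant '[[0,0,0,-0.8,0,0,85],[0,0,0,-0.8,0,0,85],[0,0,0,-0.8,0,0,85],[0,0,0,-0.8,0,0,85],[0,0,0,-0.8,0,0,85],[0,0,0,0,0,0,85]]'
python3 -m pendant '[[0,0,0,0,0.8,0,85],[0,0,0,0,1,0,85],[0,0,0,0,1,0,85],[0,0,0,0,1,0,85],[0,0,0,0,1,0,85],[0,0,0,0,1,0,85],[0,0,0,0,1,0,85],[0,0,0,0,1,0,85],[0,0,0,0,1,0,85],[0,0,0,0,1,0,85],[0,0,0,0,1,0,85],[0,0,0,0,0,0,85]]'
python3 -c "
from h import *; o=get_obs(); print(o['qpos'],o['contact_force'])"
```

```text
time: 2.45
tool_pos: [0.168, -0.4974, 0.2563]
orientation: [0.649, 0.76, 0.0, -0.0]
contact_force: [0.4, -1.0, -0.1]
grip_width: 0.0848
finger_force: 0.0
time: 3.45
tool_pos: [0.168, -0.4974, 0.2563]
orientation: [0.066, 0.998, 0.0, -0.0]
contact_force: [0.9, -0.7, -0.7]
grip_width: 0.0851
finger_force: 0.0
time: 4.05
tool_pos: [0.37, -0.5242, 0.2551]
orientation: [0.067, 0.998, 0.0, 0.0]
contact_force: [-1.6, 0.5, -0.1]
grip_width: 0.0847
finger_force: 0.0
time: 5.25
tool_pos: [0.4384, 0.0155, 0.2564]
orientation: [0.066, 0.998, 0.0, 0.0]
contact_force: [-1.1, -0.0, -0.6]
grip_width: 0.0849
finger_force: 0.0
[-1.51355044e-01  1.15082041e-01 -2.40080195e-01  1.21546951e+00
  9.59519954e-04 -1.99532557e-02] [-1.06041356 -0.00344754 -0.62442397]
```

```bash
python3 -m pendant '[[0,0,0,0,0.8,0,70],[0,0,0,0.3,0.8,0,70],[0,0,0,0,0.8,0,70],[0,0,0,0,0.8,0,70],[0,0,0,0,0.8,0,70],[0,0,0,0,0.8,0,70],[0,0,0,0,0.8,0,70],[0,0,0,0,0.75,0,70],[0,0,0,0,0,0,70],[0,0,0,0,0,0.8,70],[0,0,0,0,0,0.8,70],[0,0,0,0,0,0,70]]'
python3 - <<'E'
from h import *
for n in ['top','side']:
    c=cam(n); 
    a=c['img'][150:260,150:290] if n=='top' else c['img'][0:140,150:330]
    cv2.imwrite(f'pics/{n}1.png',cv2.resize(a,None,fx=4,fy=4)[:,:,::-1])
E
```

```text
time: 6.45
tool_pos: [0.4647, 0.3253, 0.1724]
orientation: [0.069, 0.998, -0.002, -0.003]
contact_force: [-0.7, -0.6, 0.4]
grip_width: 0.0702
finger_force: 0.0
```

View pics/side1.png

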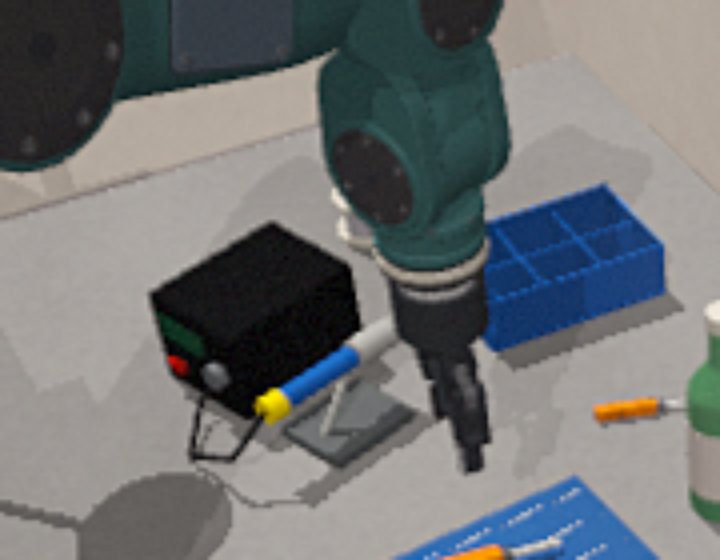

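The gripper hangs just above and behind the opener, clear of everything around it. I'll correct y and descend.

```bash
python3 -m pendant '[[0,0,0,0,0.1,0,70],[0,0,0,0,0,0.7,65],[0,0,0,0,0,0.7,65],[0,0,0,0,0,0.7,65],[0,0,0,0,0,0,65],[0,0,0,0,0,0,65]]'
```

```text
time: 7.15
tool_pos: [0.4683, 0.3328, 0.0731]
orientation: [0.068, 0.998, 0.0, 0.001]
contact_force: [0.5, 0.8, 0.5]
grip_width: 0.065
finger_force: 0.0
```

```bash
python3 -m pendant '[[0,0,0,0.04,-0.02,0.4,45],[0,0,0,0,0,0.4,45],[0,0,0,0,0,0,45],[0,0,0,0,0,0,45]]'
python3 -m pendant '[[0,0,0,0,0,0,0],[0,0,0,0,0,0,0],[0,0,0,0,0,0,0],[0,0,0,0,0,0,0],[0,0,0,0,0,0,0],[0,0,0,0,0,0,0],[0,0,0,0,0,0,0]]' 80
```

```text
time: 7.55
tool_pos: [0.4664, 0.3322, 0.0334]
orientation: [0.067, 0.998, 0.001, 0.001]
contact_force: [0.3, -0.1, -0.3]
grip_width: 0.0451
finger_force: 0.0
time: 8.25
tool_pos: [0.4662, 0.3322, 0.033]
orientation: [0.067, 0.998, 0.001, 0.001]
contact_force: [-2.2, 0.2, 14.3]
grip_width: 0.016
finger_force: 79.4
```

```bash
python3 -m pendant '[[0,0,0,0,0,-0.2,0],[0,0,0,0,0,-0.6,0],[0,0,0,0,0,-0.6,0],[0,0,0,0,0,-0.6,0],[0,0,0,0,0,-0.6,0],[0,0,0.4,0,0,-0.2,0],[0,0,0.375,0,0,0,0],[0,0,0,0,0,0,0]]'
python3 -m pendant '[[0,0,0,-0.1,-0.4,0,0],[0,0,0,-0.1,-0.6,0,0],[0,0,0,-0.1,-0.6,0,0],[0,0,0,-0.1,-0.6,0,0],[0,0,0,-0.1,-0.6,0,0],[0,0,0,-0.1,-0.6,0,0],[0,0,0,-0.1,-0.6,0,0],[0,0,0,-0.1,-0.6,0,0],[0,0,0,-0.1,-0.6,0,0],[0,0,0,-0.1,-0.6,0,0],[0,0,0,-0.1,-0.6,0,0],[0,0,0,-0.1,-0.6,0,0]]'
python3 -m pendant '[[0,0,0,-0.1,-0.08,0,0],[0,0,0,-0.1,0,0,0],[0,0,0,0,0,0,0],[0,0,0,0,0,0,0],[0,0,0,0,0,0,0]]'
cat > t.py <<'E'
from h import *
import sys
from scipy.spatial.transform import Rotation as Ro
c=cam('side'); W=cloud(c); o=get_obs(); p=np.array(o['tool_pos']); R=Ro.from_quat(o['orientation'])
print('yaw',R.as_euler('zyx',degrees=True),o['contact_force'])
yw=np.radians(-13.9); q=np.array([np.cos(yw),np.sin(yw)])
# points in tool frame -> opener-like axes
L=R.inv().apply((W-p).reshape(-1,3)).reshape(W.shape)
k=(L[...,0]<-.018)&(L[...,0]>-.12)&(abs(L[...,1])<.02)&(abs(L[...,2]-.02)<.03)
P=L[k]; print(len(P))
for a in np.arange(-.09,-.015,.008):
    s=P[abs(P[:,0]-a)<.004]
    if len(s): print(round(a,3),len(s),s.mean(0).round(4),s.min(0).round(4),s.max(0).round(4))
cam_=c['img']; T=np.linalg.inv(c['T']); g=T[:3,:3]@p+T[:3,3]; u,v=int(g[0]/g[2]*c['fx']+c['cx']),int(g[1]/g[2]*c['fy']+c['cy'])
cv2.imwrite(sys.argv[1],cv2.resize(cam_[v-50:v+50,u-50:u+70],None,fx=5,fy=5,interpolation=cv2.INTER_CUBIC)[:,:,::-1])
E
python3 t.py pics/t1.png
```

```text
time: 9.05
tool_pos: [0.4654, 0.3317, 0.1724]
orientation: [0.122, 0.993, 0.0, 0.001]
contact_force: [-0.8, 0.5, -2.0]
grip_width: 0.0154
finger_force: 78.2
time: 10.25
tool_pos: [0.4388, -0.0237, 0.1715]
orientation: [0.12, 0.993, -0.0, -0.0]
contact_force: [0.3, 1.0, -1.1]
grip_width: 0.0158
finger_force: 78.3
time: 10.75
tool_pos: [0.4479, -0.028, 0.1713]
orientation: [0.121, 0.993, 0.0, -0.0]
contact_force: [0.5, -0.8, 0.3]
grip_width: 0.0157
finger_force: 78.4
yaw [-1.66140714e+02 -1.05539042e-02 -1.79993389e+02] [-0.91724789 -0.16924634 -0.56588416]
65
-0.082 2 [-0.0801  0.0001  0.0197] [-0.0808 -0.0025  0.0193] [-0.0793  0.0028  0.02  ]
-0.074 7 [-0.0741 -0.0015  0.0183] [-0.0768 -0.0058  0.0147] [-0.072   0.0029  0.0227]
-0.066 7 [-0.0662 -0.0013  0.0172] [-0.0699 -0.0081  0.0133] [-0.0622  0.0035  0.0207]
-0.058 7 [-0.0578  0.      0.0191] [-0.0616 -0.0034  0.0148] [-0.0543  0.0056  0.0218]
-0.05 6 [-0.0494 -0.0014  0.0185] [-0.0531 -0.004   0.017 ] [-0.0466  0.0016  0.02  ]
-0.042 8 [-0.0418 -0.0005  0.0184] [-0.0454 -0.0057  0.016 ] [-0.0384  0.0025  0.0214]
-0.034 10 [-0.0327 -0.0023  0.0174] [-0.0351 -0.0061  0.0125] [-0.0306  0.004   0.0239]
-0.026 11 [-0.0263 -0.0044  0.0166] [-0.0292 -0.0104  0.0071] [-0.0233  0.0048  0.0252]
-0.018 7 [-0.0204 -0.0074  0.0174] [-0.0218 -0.0093  0.0093] [-0.0181 -0.0046  0.0246]
```

View pics/t1.png

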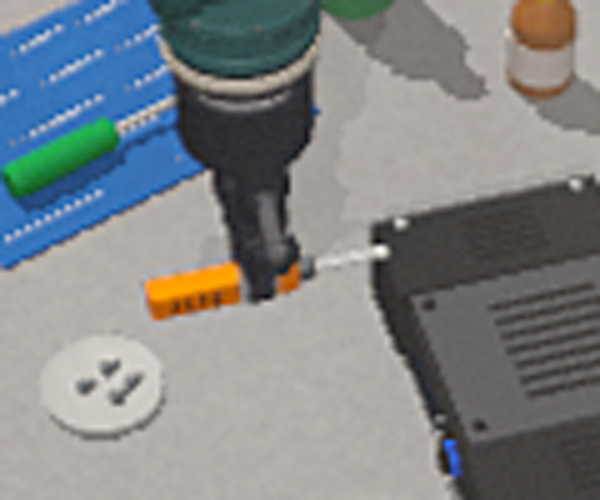

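The opener is held straight: blade about 20 mm below the TCP, tip about 80 mm ahead. I'll descend to seam height, with the TCP at z = 0.066.

```bash
python3 -m pendant '[[0,0,0,0,0,0.5,0],[0,0,0,0,0,0.5,0],[0,0,0,0,0,0.5,0],[0,0,0,0,0,0.4,0],[0,0,0,0,0,0.2,0],[0,0,0,0,0,0,0],[0,0,0,0,0,0,0]]' 100
python3 -m pendant '[[0,0,0,-0.1,0,0,0],[0,0,0,-0.1,0,0,0],[0,0,0,-0.08,0,0,0],[0,0,0,0,0,0,0],[0,0,0,0,0,0,0]]'
python3 -c "
from h import *; o=get_obs(); print(o['tool_pos'],o['contact_force'])"
```

```text
time: 11.5
tool_pos: [0.4483, -0.0287, 0.0669]
orientation: [0.121, 0.993, -0.0, 0.0]
contact_force: [0.4, 0.6, -0.2]
grip_width: 0.0154
finger_force: 102.4
time: 12.0
tool_pos: [0.4616, -0.0322, 0.0663]
orientation: [0.121, 0.993, -0.0, -0.0]
contact_force: [0.1, 0.5, -0.5]
grip_width: 0.0153
finger_force: 102.4
[ 0.46163052 -0.03219902  0.06629576] [ 0.09550093  0.5345589  -0.54440309]
```

```bash
for i in 1; do python3 -m pendant '[[0,0,0,-0.04,0,0,0],[0,0,0,-0.04,0,0,0],[0,0,0,-0.04,0,0,0],[0,0,0,0,0,0,0]]'; python3 -m pendant '[[0,0,0,-0.02,0,0,0],[0,0,0,-0.02,0,0,0],[0,0,0,0,0,0,0]]';  python3 -m pendant '[[0,0,0,-0.02,0,0,0],[0,0,0,-0.02,0,0,0],[0,0,0,0,0,0,0]]'; done | egrep 'pos|contact'
```

```text
tool_pos: [0.4677, -0.0337, 0.0663]
contact_force: [0.6, 0.2, -0.2]
tool_pos: [0.4694, -0.0341, 0.0663]
contact_force: [0.3, 0.0, -2.3]
tool_pos: [0.4712, -0.0345, 0.0662]
contact_force: [-0.2, -0.3, -1.9]
```

```bash
for i in 1; do python3 -m pendant '[[0,0,0,-0.02,0,0,0],[0,0,0,0,0,0,0]]'; python3 -m pendant '[[0,0,0,-0.02,0,0,0],[0,0,0,0,0,0,0]]';  python3 -m pendant '[[0,0,0,-0.02,0,0,0],[0,0,0,0,0,0,0]]'; done | egrep 'pos|contact'
```

```text
tool_pos: [0.4713, -0.0346, 0.066]
contact_force: [-5.0, 1.0, 1.0]
tool_pos: [0.4715, -0.0346, 0.0658]
contact_force: [-9.4, 2.3, 1.2]
tool_pos: [0.4717, -0.0346, 0.0656]
contact_force: [-12.5, 2.8, 4.1]
```

Contact shows at TCP x of about 0.471, with a compliance of about 4 N/mm. I'll ease off to about 6 N and drag towards -y.

```bash
(python3 -m pendant '[[0,0,0,0.03,-0.03,0,0],[0,0,0,0,-0.03,0,0]]'; python3 -m pendant '[[0,0,0,0,-0.03,0,0],[0,0,0,0,-0.03,0,0]]'; python3 -m pendant '[[0,0,0,0,-0.03,0,0],[0,0,0,0,-0.03,0,0],[0,0,0,0,0,0,0]]')| egrep 'pos|contact'
```

```text
tool_pos: [0.4707, -0.0372, 0.0659]
contact_force: [-4.3, 5.1, -0.6]
tool_pos: [0.47, -0.0401, 0.0658]
contact_force: [-5.5, 4.4, -1.6]
tool_pos: [0.4693, -0.0432, 0.0658]
contact_force: [-5.1, 3.8, -0.3]
```

```bash
(python3 -m pendant '[[0,0,0,0,-0.03,0,0],[0,0,0,0,-0.03,0,0]]'; python3 -m pendant '[[0,0,0,0,-0.03,0,0],[0,0,0,0,-0.03,0,0]]'; python3 -m pendant '[[0,0,0,0,-0.03,0,0],[0,0,0,0,-0.03,0,0],[0,0,0,0,0,0,0]]')| egrep 'pos|contact'
```

```text
tool_pos: [0.4686, -0.0459, 0.0658]
contact_force: [-5.3, 3.7, -0.3]
tool_pos: [0.4679, -0.0488, 0.0658]
contact_force: [-5.1, 4.1, -1.0]
tool_pos: [0.4671, -0.0519, 0.0658]
contact_force: [-5.3, 2.4, -0.9]
```

```bash
(python3 -m pendant '[[0,0,0,0,0,0,0]]'; python3 -c "
from h import *; o=get_obs(); print(o['torque'])")| egrep 'pos|contact|\['
```

```text
tool_pos: [0.4671, -0.0519, 0.0658]
orientation: [0.121, 0.993, 0.0, -0.001]
contact_force: [-5.5, 2.5, -0.7]
[0.57656236 1.12283278 0.11182286]
```

```bash
(python3 -m pendant '[[0,0,0,0,-0.03,0,0],[0,0,0,0,-0.03,0,0]]'; python3 -m pendant '[[0,0,0,0,-0.03,0,0],[0,0,0,0,-0.03,0,0]]'; python3 -m pendant '[[0,0,0,0,-0.03,0,0],[0,0,0,0,-0.03,0,0],[0,0,0,0,0,0,0]]')| egrep 'pos|contact'
```

```text
tool_pos: [0.4665, -0.0546, 0.0658]
contact_force: [-4.8, 3.4, -1.4]
tool_pos: [0.4658, -0.0576, 0.0659]
contact_force: [-4.3, 3.3, -1.2]
tool_pos: [0.4664, -0.0613, 0.0663]
contact_force: [0.3, 1.0, -1.0]
```

The blade dropped: the normal force vanished at box y of about 4 mm. I'll push in gently.

```bash
(python3 -m pendant '[[0,0,0,-0.03,-0.01,0,0],[0,0,0,-0.03,0,0,0]]'; python3 -m pendant '[[0,0,0,-0.03,0,0,0],[0,0,0,-0.03,0,0,0]]'; python3 -m pendant '[[0,0,0,-0.02,0,0,0],[0,0,0,0,0,0,0]]')| egrep 'pos|contact'
```

```text
tool_pos: [0.4695, -0.0625, 0.0664]
contact_force: [-0.4, 0.4, -0.3]
tool_pos: [0.4722, -0.0631, 0.0663]
contact_force: [-0.3, 0.3, -0.5]
tool_pos: [0.4731, -0.0633, 0.0663]
contact_force: [1.0, 0.6, -0.6]
```

```bash
(python3 -m pendant '[[0,0,0,0,0,0,0],[0,0,0,0,0,0,0],[0,0,0,0,0,0,0],[0,0,0,0,0,0,0],[0,0,0,0,0,0,0],[0,0,0,0,0,0,0]]' 120; python3 -m pendant '[[0,0,0,0,0,-0.04,0],[0,0,0,0,0,-0.04,0],[0,0,0,0,0,-0.04,0],[0,0,0,0,0,-0.04,0],[0,0,0,0,0,0,0]]')| egrep 'time|pos|contact'; python3 -c "
from h import *; o=get_obs(); print(o['torque'],o['contact_force'])"
```

```text
time: 17.0
tool_pos: [0.4729, -0.0633, 0.0663]
contact_force: [-0.0, -0.7, -2.0]
time: 17.5
tool_pos: [0.4729, -0.0633, 0.0745]
contact_force: [0.3, -1.4, -3.0]
[0.0215043  0.14223988 0.01567054] [ 0.32395527 -1.40516202 -3.044961  ]
```

```bash
(python3 -m pendant '[[0,0,0,0,0,-0.05,0],[0,0,0,0,0,-0.05,0],[0,0,0,0,0,-0.05,0],[0,0,0,0,0,-0.05,0],[0,0,0,-0.02,0,-0.05,0],[0,0,0,0,0,-0.05,0],[0,0,0,0,0,0,0]]')| egrep 'time|pos|contact'
cat > c.py <<'E'
from h import *
o=get_obs(); print(o['torque'],o['contact_force'])
c=cam('top'); W=cloud(c); yw=np.radians(-13.9)
d=W-np.array([.6142,-.1018,0]); X=np.cos(yw)*d[...,0]+np.sin(yw)*d[...,1]; Y=-np.sin(yw)*d[...,0]+np.cos(yw)*d[...,1]
k=(abs(Y)<.05)&(X>-.06)&(X<.06)&(W[...,2]>.06)&(W[...,2]<.068+.3*(.09-X)); print(k.sum())
f=np.polyfit(X[k],W[k][:,2],1); print('cover angle',-np.arctan(f[0]),f)
E
python3 c.py
```

```text
time: 18.2
tool_pos: [0.4737, -0.0635, 0.0895]
contact_force: [-1.1, -0.7, -3.9]
[0.05132442 0.43161079 0.00523253] [-1.06163839 -0.7132045  -3.89802989]
542
cover angle 0.1233200335907489 [-0.123949    0.07792617]
```

The cover is rising with the blade. Lifting a little further.

```bash
(python3 -m pendant '[[0,0,0,0,0,-0.05,0],[0,0,0,-0.02,0,-0.05,0],[0,0,0,0,0,-0.05,0],[0,0,0,0,0,-0.05,0],[0,0,0,0,0,0,0],[0,0,0,0,0,0,0],[0,0,0,0,0,0,0]]')| egrep 'time|pos|contact'; python3 c.py
```

```text
time: 18.95
tool_pos: [0.475, -0.0638, 0.0994]
contact_force: [-0.1, -0.2, -2.8]
[-0.01781184 -0.00905572 -0.01918031] [-0.14288038 -0.18264569 -2.83294016]
492
cover angle 0.22047873280989594 [-0.22412215  0.08460766]
```

```bash
(python3 -m pendant '[[0,0,0,0,0,0.03,0],[0,0,0,0.05,0,0,0],[0,0,0,0.1,0,0,0],[0,0,0,0.2,0,0,0],[0,0,0,0.4,0,0,0],[0,0,0,0.5,0,0,0],[0,0,0,0,0,-0.8,0],[0,0,0,0,0,-0.8,0],[0,0,0,0,0,0,0]]')| egrep 'time|pos|contact'; python3 c.py; python3 t.py pics/t2.png
```

```text
time: 19.9
tool_pos: [0.4152, -0.049, 0.1817]
contact_force: [0.1, -0.8, -1.2]
[ 0.04301405 -0.0559713   0.01500267] [ 0.05168756 -0.76883017 -1.22485161]
1257
cover angle 0.21125362463489272 [-0.21445337  0.08432053]
yaw [-1.66068000e+02  8.39911629e-02  1.79972353e+02] [ 0.30492985  0.53906153 -0.97045916]
66
-0.082 2 [-0.0797 -0.0003  0.0176] [-0.0802 -0.0021  0.0176] [-0.0792  0.0015  0.0176]
-0.074 8 [-0.0739 -0.0009  0.0166] [-0.0773 -0.0077  0.0143] [-0.0707  0.0049  0.0215]
-0.066 5 [-0.0668 -0.0014  0.017 ] [-0.0695 -0.0046  0.0155] [-0.0646  0.0017  0.0189]
-0.058 9 [-0.0585 -0.001   0.0164] [-0.0617 -0.0055  0.0139] [-0.0554  0.0041  0.0201]
-0.05 7 [-0.0499  0.0006  0.0185] [-0.0533 -0.0031  0.0153] [-0.0472  0.0032  0.0231]
-0.042 7 [-0.042  -0.0019  0.0156] [-0.0459 -0.0066  0.0098] [-0.0383  0.0019  0.019 ]
-0.034 10 [-0.0333 -0.0026  0.0142] [-0.0366 -0.0067  0.0101] [-0.0304  0.0043  0.0222]
-0.026 13 [-0.0265 -0.004   0.0143] [-0.0296 -0.0101  0.0099] [-0.023   0.0078  0.0209]
-0.018 5 [-0.0209 -0.0079  0.0139] [-0.0215 -0.0101  0.0065] [-0.0203 -0.0062  0.0246]
```

View pics/t2.png

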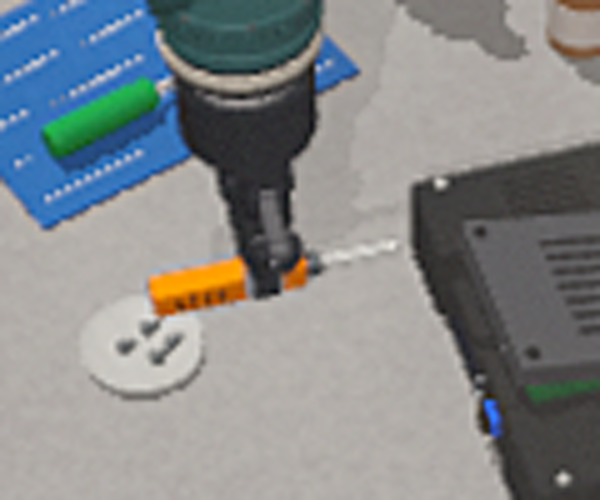

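The cover stands open at about 0.21 rad and the tool is straight in the grip. Back to the mat.

```bash
(python3 -m pendant '[[0,0,-0.4,0,0,0,0],[0,0,-0.375,0,0,0,0],[0,0,0,0,0.6,0,0],[0,0,0,0,0.8,0,0],[0,0,0,0,0.8,0,0],[0,0,0,0,0.8,0,0],[0,0,0,0,0.8,0,0],[0,0,0,0,0.8,0,0],[0,0,0,0,0.8,0,0],[0,0,0,0,0.8,0,0],[0,0,0,0,0.8,0,0],[0,0,0,0,0.69,0,0]]' 80;  python3 -m pendant '[[0,0,0,0,0,0,0],[0,0,0,0,0,0,0],[0,0,0,0,0,0,0]]')| egrep 'time|pos|ori|contact'
```

```text
time: 21.2
tool_pos: [0.465, 0.3339, 0.1761]
orientation: [0.067, 0.998, -0.001, -0.001]
contact_force: [1.0, -1.6, -0.6]
time: 21.5
tool_pos: [0.4654, 0.3314, 0.1769]
orientation: [0.068, 0.998, -0.001, -0.001]
contact_force: [-0.5, 0.2, 0.6]
```

```bash
(python3 -m pendant '[[0,0,0,0,0,0.5,0],[0,0,0,0,0,0.7,0],[0,0,0,0,0,0.7,0],[0,0,0,0,0,0.5,0],[0,0,0,0,0,0.2,0],[0,0,0,0,0,0.1,0],[0,0,0,0,0,0,0],[0,0,0,0,0,0,0]]';  python3 -m pendant '[[0,0,0,0,0,0.04,0],[0,0,0,0,0,0.04,0],[0,0,0,0,0,0,0]]')| egrep 'time|pos|ori|contact'
```

```text
time: 22.3
tool_pos: [0.4666, 0.3324, 0.0439]
orientation: [0.068, 0.998, 0.0, 0.001]
contact_force: [0.4, 0.3, -1.0]
time: 22.6
tool_pos: [0.4659, 0.3323, 0.0388]
orientation: [0.067, 0.998, 0.0, 0.0]
contact_force: [1.3, -0.0, -1.3]
```

```bash
(python3 -m pendant '[[0,0,0,0,0,0.04,0],[0,0,0,0,0,0.04,0],[0,0,0,0,0,0,0]]'; python3 -m pendant '[[0,0,0,0,0,0.02,0],[0,0,0,0,0,0,0]]')| egrep 'time|pos|ori|contact'
```

```text
time: 22.9
tool_pos: [0.4658, 0.3322, 0.0345]
orientation: [0.067, 0.998, -0.0, -0.0]
contact_force: [-0.4, 0.0, -0.0]
time: 23.1
tool_pos: [0.4659, 0.3322, 0.0337]
orientation: [0.067, 0.998, -0.0, -0.0]
contact_force: [0.2, -0.2, -1.2]
```

```bash
(python3 -m pendant '[[0,0,0,0,0,0.02,0],[0,0,0,0,0,0,0]]'; python3 -m pendant '[[0,0,0,0,0,0,22],[0,0,0,0,0,0,30],[0,0,0,0,0,0,45],[0,0,0,0,0,0,50],[0,0,0,0,0,0,50],[0,0,0,0,0,0,50]]'; python3 -m pendant '[[0,0,0,0,0,-0.2,50],[0,0,0,0,0,-0.6,50],[0,0,0,0,0,-0.8,50],[0,0,0,0,0,-0.8,50],[0,0,0,0,0,-0.4,50],[0,0,0,0.6,-0.6,0,50],[0,0,0,0.6,-0.8,0,50],[0,0,0,0,-0.8,0,50],[0,0,0,0,-0.8,0,50],[0,0,0,0,-0.8,0,50],[0,0,0,0,0,0,50]]')| egrep 'time|pos|grip|contact'
python3 - <<'E'
from h import *
c=cam('side'); cv2.imwrite('pics/fin.png',c['img'][:,:,::-1])
E
python3 c.py; python3 m2.py
```

```text
time: 23.3
tool_pos: [0.466, 0.3323, 0.0332]
contact_force: [-1.1, -1.5, 7.6]
grip_width: 0.0149
time: 23.9
tool_pos: [0.4659, 0.3323, 0.0328]
contact_force: [-0.7, -0.3, -0.1]
grip_width: 0.0499
time: 25.0
tool_pos: [0.3801, 0.149, 0.1736]
contact_force: [0.2, 0.8, 0.2]
grip_width: 0.0502
[ 0.03687047 -0.03940522  0.00999571] [-0.93564444  0.24063987  0.42652081]
1270
cover angle 0.21162390042545212 [-0.21484071  0.08416021]
handle top 0 [0. 0.] [0. 0.] 0.0 mean [nan nan nan] pca 90.0
handle 0 [0. 0.] [0. 0.] 0.0 mean [nan nan nan] pca 90.0
blade+ 29 [538. 316.] [36.  57.8] 27.76 mean [0.5321 0.3213 0.014 ] pca 154.47
box 2950 [ 612.6 -101.4] [259.8 159.6] 76.26 mean [ 0.6216 -0.1036  0.0689] pca 76.06
mat 1725 [558.1 300.9] [114.2 201. ] 6.05 mean [0.5687 0.3057 0.0025] pca 99.0
-0.062 [353.  220.4] [353.2 216. ]
-0.03 [349.7 212.3] [349.9 207.9]
0 [346.8 205. ] [346.9 200.5]
0.03 [343.9 197.8] [344.  193.3]
0.062 [340.9 190.4] [341.  185.8]
286 164m2.py:6: RuntimeWarning: Mean of empty slice.
  q=P[:,:2]-P[:,:2].mean(0); ev,V=np.linalg.eigh(q.T@q); a=np.degrees(np.arctan2(V[1,1],V[0,1]))
  ret = um.true_divide(
m2.py:7: RuntimeWarning: Mean of empty slice.
  print(nm,len(P),np.round(r[0],1),np.round(r[1],1),round(r[2],2),'mean',P.mean(0).round(4),'pca',round(a,2))
```

View pics/fin.png

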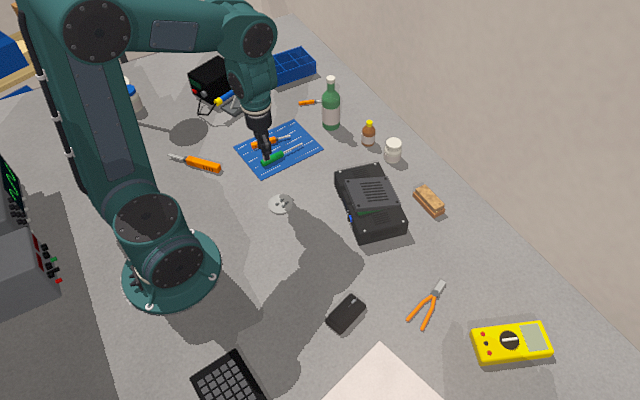

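The opener lies on the mat at pixel (272,143), the driver is undisturbed at (285,155), the cover stands open and the gripper is empty. Handing in.

```bash
python3 -m pendant '[[0,0,0,0,0,0,50],[0,0,0,0,0,0,50],[0,0,0,0,0,0,50]]' | grep contact; python3 -c "
from station import bot; print(bot.close_job())"
```

```text
contact_force: [-0.4, -0.2, 0.5]
the job is handed in; nothing more can be done
None
```

The job is handed in, with no verdict returned: the blade found the notch and prised the cover open to about 0.21 rad (about 30 mm at its front edge), it stayed open, and the opener is back on the blue mat.

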